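# Change the batch on the geared slide shaker

### The job

Change the batch on the platform shaker: first pull its gear lever out of gear into neutral, then move the finished chamber slides from the platform into the rimmed steel tray and lay all the waiting slides from the grey mat on the platform, every slide flat with its lid up and inside the rim. With the batch loaded, shift the lever across the neutral slot to the left and forward, fully into the slow gear (the far left corner of the H gate as seen from the robot), and only then press the start plunger down to its stop and let it spring back. The number of slides varies; leave the tape roll and the timer where they lie.

Things in the scene. Friction and masses are not known exactly. Their poses are not given: they have to be found in the camera images.
- platform (a point): Centre of the shaker's platform, on its dark mat, 109 mm above the bench. The shaker, fixed to the bench, is white, platform on its left, grey console on its right; its sides lie 105 mm left and 255 mm right of this point, front and back 135 mm off. Axes: x away from its front, y to its left, z up; it may stand a little turned. Inside its 5 mm high rim the platform is 240 (x) by 180 mm (y).
- gate_neutral (a point): Fixed point on the shaker: the middle of the gear knob when the lever stands upright in neutral, 168.5 mm above the bench; axes as the platform's. The lever pivots 135 mm below. The steel H gate's top lies 72 mm below: two lanes along x, 15 mm left and right of the middle at the plate, joined half-way by the neutral slot along y; slots 13 mm wide, lever stem 8 mm.
- gear_knob (a point): Middle of the black ball knob, 32 mm across, at the top of the gear lever, 135 mm from its pivot. From neutral it travels 37 mm forward or back and 34 mm left or right.
- gear_ahead (a joint): Lean of the gear lever forward (+, to the platform's +x, away from the robot) or back (-), rad, range -0.28 to 0.28. 0 is neutral; beyond 0.22 it is fully in a forward gear. At the start it is in a gear at the back of the right lane. It stays where it is left (about 3 N at the knob moves it).
- gear_across (a joint): Lean of the gear lever across, + to the platform's +y (left), rad, -0.26 to 0.26. Lanes at about -0.25 (right) and +0.25 (left); changes only while gear_ahead is about 0. Knob offset from the pivot along the platform's x, y, z = 135 mm x (sin ahead, cos ahead sin across, cos ahead cos across).
- plunger_top (a point): Top centre of the start plunger, a black mushroom head 35 mm across on a sprung stem, near the front edge of the console; 130 mm above the bench when up.
- start_plunger (a joint): How far the start plunger is pressed down, m: 0 up, 0.014 at its stop. Spring about 3 N at the top, 8 N at the stop; it springs back when let go.
- mat_top (a point): Top centre of the thin grey mat 220 mm (x) by 120 mm (y), 3 mm high, fixed on the bench, on which the waiting slides lie. It may be on the left or the right of the shaker.
- tray_in (a point): Centre of the inner floor of the steel tray for finished slides, on the other side of the shaker, fixed on the bench: 214 mm (x) by 119 mm (y) inside, floor 3 mm and rim 13 mm above the bench.
- done1_mid (a point): A finished slide, on the platform at the start (2 or 3 of them). Eight-well chamber slide: glass 26 x 76 x 2.5 mm with a pale lidded well block 25 mm wide on it from -19 to +35 mm along y; 13.5 mm high in all, 30 g. All look alike. The point is on its long centre line, 6.8 mm above its underside; y along its length, x across, z up out of the lid.
- done2_mid (a point): A finished slide, on the platform at the start (2 or 3 of them). Eight-well chamber slide: glass 26 x 76 x 2.5 mm with a pale lidded well block 25 mm wide on it from -19 to +35 mm along y; 13.5 mm high in all, 30 g. All look alike. The point is on its long centre line, 6.8 mm above its underside; y along its length, x across, z up out of the lid.
- done3_mid (a point): A finished slide, on the platform at the start (2 or 3 of them). Eight-well chamber slide: glass 26 x 76 x 2.5 mm with a pale lidded well block 25 mm wide on it from -19 to +35 mm along y; 13.5 mm high in all, 30 g. All look alike. The point is on its long centre line, 6.8 mm above its underside; y along its length, x across, z up out of the lid.
- wait1_mid (a point): A waiting slide, on the grey mat at the start (2 or 3 of them). Eight-well chamber slide: glass 26 x 76 x 2.5 mm with a pale lidded well block 25 mm wide on it from -19 to +35 mm along y; 13.5 mm high in all, 30 g. All look alike. The point is on its long centre line, 6.8 mm above its underside; y along its length, x across, z up out of the lid.
- wait2_mid (a point): A waiting slide, on the grey mat at the start (2 or 3 of them). Eight-well chamber slide: glass 26 x 76 x 2.5 mm with a pale lidded well block 25 mm wide on it from -19 to +35 mm along y; 13.5 mm high in all, 30 g. All look alike. The point is on its long centre line, 6.8 mm above its underside; y along its length, x across, z up out of the lid.
- wait3_mid (a point): A waiting slide, on the grey mat at the start (2 or 3 of them). Eight-well chamber slide: glass 26 x 76 x 2.5 mm with a pale lidded well block 25 mm wide on it from -19 to +35 mm along y; 13.5 mm high in all, 30 g. All look alike. The point is on its long centre line, 6.8 mm above its underside; y along its length, x across, z up out of the lid.
- tape: Bystander: roll of tape 92 mm across, 19 mm high, lying on the bench left of the shaker's far end. Origin under its centre.
- timer: Bystander: white timer 60 x 65 x 22 mm, lying on the bench right of the shaker's far end. Origin under its centre.

How it is judged:
By the outcome, as a careful person would: the job done as asked, in the order asked, and still so for the second after the job is handed in, with the robot touching nothing.
Of done1, done2, done3 only 2 to 3 are there at a start; the rules pass over those that are not, and their reading is None.
Of wait1, wait2, wait3 only 2 to 3 are there at a start; the rules pass over those that are not, and their reading is None.
At some moment in a run one of done1, done2, done3, wait1, wait2, wait3 may be knocked a few centimetres aside while the robot is not near it.
Once in a run the grip may slacken for a moment while it holds something.
It also fails if it takes over 210 s, if anything falls off the work surface, if the arm or the gripper's body presses on something with over 40 N, if the wrist force passes 120 N, or if a joint passes its speed limit or range.

### The arm

A 6-joint arm with a two-finger parallel gripper is mounted at the origin on the work surface. World frame = base frame: x ahead of the robot, y to its left, z up, the work surface at z = 0. Lengths are in m, angles in degrees, forces in N, time in s.
With the tool pointing down it reaches from about 0.375 to 0.9 m from the base axis. Payload 3.1 kg.
Tool frame: the origin (TCP) lies at the very end of the fingers, on their centre line; the grasp point (between the pads) lies 19 mm behind it; z points along the fingers, y is the direction in which the jaws open and shut (so a half turn about z gives the same grasp; the last joint's range is limited). The gripper opens to 87 mm and grips with 3 to 60 N. Pads are 19 mm wide; open, the fingers measure 117 mm over their backs; the gripper's body (75 mm by 190 mm) begins 51 mm behind the grasp point.
Start: joints at [-78.352, 30.224, 82.088, -0, 67.689, -10.227], TCP at [0.233, -0.58, 0.223] pointing down, gripper open.
Joint ranges: [-176.69, 176.69], [-43.24, 126.21], [12.49, 139.97], [-82, 262], [0, 151.66], [-163.58, 163.58]. Speed limits (degrees/s): [159.86, 159.86, 180, 180, 180, 180].

### API

Orientations are given as a 3x3 rotation matrix whose columns are the frame's x, y, z axes.
In Python, from rig import bot gives the robot as it stands. The module is installed in compiled form; this text tells all that it offers.
- The arm moves only by the tool play_rows, never from a script. Its argument "targets" is a list of rows, each a list of 7 numbers: the closure, from 0 (fully open) to 1 (shut), then the shift along the world's x, y, z in m, then the turn, a rotation vector about the world's x, y, z in rad. A call has 1 to 12 rows; each row shifts and turns the commanded pose from where the row before left it; what a row does not reach is not made up. A row lasts 1/8 s, in which the tool goes at most 62.5 mm and 10.7 degrees, less where a joint would pass 70% of its speed; a pose out of reach is approached as far as the arm can. A call with a gripper value outside its range is refused whole. The fingers move at their own pace and stop on an object; the grip force is fixed at half the most. Time passes only in rows, so rows that do not move let the fingers close. It gives the time, the measured TCP pose, the force and the opening at its end, in the units of the state.
- bot.read_state(): the state, without advancing time (a new reading comes with each control period).
- bot.capture(name): name is "scene" or "side" or "wrist"; returns the picture (400x640x3 uint8, blue, green, red); there is no depth.
- bot.get_calibration(name): a dict with "fx", "fy", "cx", "cy" (pixels), "R" (3x3) and "t" (3): a world point X has camera coordinates R X + t. Camera axes: x right, y down, z forward; pixel columns grow to the right and rows downward; lengths in m; the calibration is good to about 2 mm. A picture is of the moment at which its call begins: read the wrist's pose just before it. get_calibration takes no time and is no camera call; for the wrist camera it gives the pose at the moment of the call.
- bot.hand_in(): hands the job in, once; it reports no verdict.
The state is a dict: "time_s": time; "joint_positions": joint angles; "qvel": joint speeds; "tau": joint torques, N m; "position": TCP position; "tcp_rot": TCP orientation; "force": force on the tool from outside, world axes, zero at the start; "moment": the same for the moment, N m; "opening": opening from 0.0 (shut) to 1.0 (fully open).
Only numpy, scipy, OpenCV 4.12 (cv2) and the standard library are available. Lean on these libraries where they do the work, as an engineer would, in place of code of your own. Each camera call takes 0.05 s, during which the arm holds its last target. There are 200 camera calls.

## Working session

There is one attempt and no reset: what is moved stays moved. The work goes in short steps, Python scripts to look and compute and a tool call to move; the robot and the scene stay as the last step left them, time stands still between calls to the robot, and variables do not carry over. Pictures are saved under pics/ and viewed, about 12 in all and at most 16, crops included, and the job is handed in when it is done.

Besides the shell and the picture viewer there is one more tool, called after ">>>" as name(argument=value, ...), one argument or row to a line, values as JSON. play_rows: Moves the arm, as the interface text tells. Its arguments: {"type":"object","properties":{"targets":{"type":"array","items":{"type":"array","items":{"type":"number"}}}},"required":["targets"]}

```bash
mkdir -p pics
cat > h.py <<'E'
import numpy as np, cv2
from rig import bot
np.set_printoptions(precision=4,suppress=True)
def ray(c,u,v,z):
    "pixel -> world at height z"
    k=c if isinstance(c,dict) else bot.get_calibration(c)
    R=np.array(k['R']);t=np.array(k['t']).ravel()
    d=R.T@np.array([(u-k['cx'])/k['fx'],(v-k['cy'])/k['fy'],1]);o=-R.T@t
    return o+d*(z-o[2])/d[2]
def proj(c,X):
    k=c if isinstance(c,dict) else bot.get_calibration(c)
    p=np.array(k['R'])@np.array(X)+np.array(k['t']).ravel()
    return np.array([k['fx']*p[0]/p[2]+k['cx'],k['fy']*p[1]/p[2]+k['cy']])
def snap(c,n):
    im=bot.capture(c);cv2.imwrite('pics/%s.png'%n,im);return im
E
python3 - <<'E'
from h import *
s=bot.read_state();print(s['time_s'],s['position'],s['tcp_rot'])
for c in('scene','side','wrist'):
    k=bot.get_calibration(c);print(c,k['fx'],k['cx'],k['cy'],-np.array(k['R']).T@np.array(k['t']).ravel(),np.array(k['R'])[2]);snap(c,c+'0')
E
```

```text
0.0 [ 0.2327 -0.5793  0.2216] [[ 0.928   0.3726 -0.0005]
 [ 0.3726 -0.928   0.0021]
 [ 0.0004 -0.0021 -1.    ]]
scene 421.7851602968817 308.48854443824786 201.7854619469409 [ 1.0837 -0.372   0.9351] [-0.5351  0.3598 -0.7643]
side 516.7317172868718 320.43358686459266 200.05633226428438 [-0.1382  0.7169  0.7058] [ 0.5858 -0.6232 -0.5182]
wrist 275.319365100033 319.4240228753942 196.3918640255417 [ 0.3083 -0.5509  0.384 ] [-0.2713 -0.1065 -0.9566]
```

View pics/scene0.png

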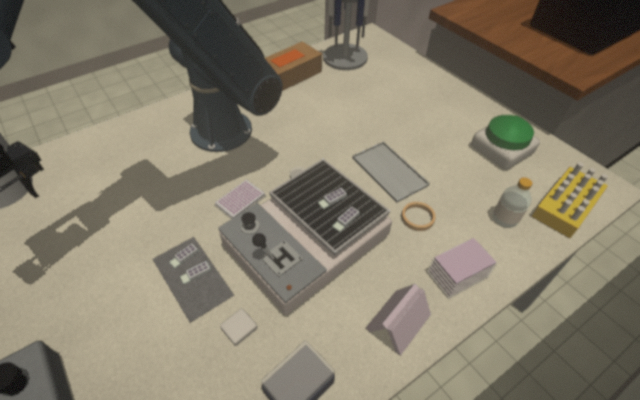

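View pics/side0.png

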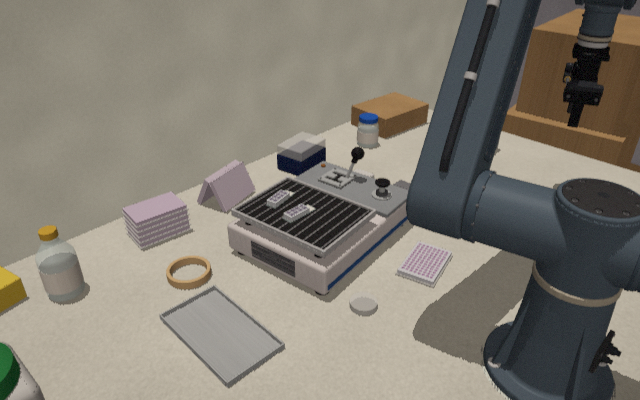

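Scene: mat (about 193,278) with 2 waiting slides on the right. Platform (330,205) with 2 finished slides, tray (390,170), knob (259,240), plunger (250,220). I'll enlarge both views to measure.

Run:
```python
from h import *
a=cv2.imread('pics/scene0.png')[135:325,145:405]
cv2.imwrite('pics/c1.png',cv2.resize(a,None,fx=3,fy=3,interpolation=cv2.INTER_CUBIC))
a=cv2.imread('pics/side0.png')[135:300,225:425]
cv2.imwrite('pics/c2.png',cv2.resize(a,None,fx=3.6,fy=3.6,interpolation=cv2.INTER_CUBIC))
```

```text
(no output)
```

View pics/c1.png

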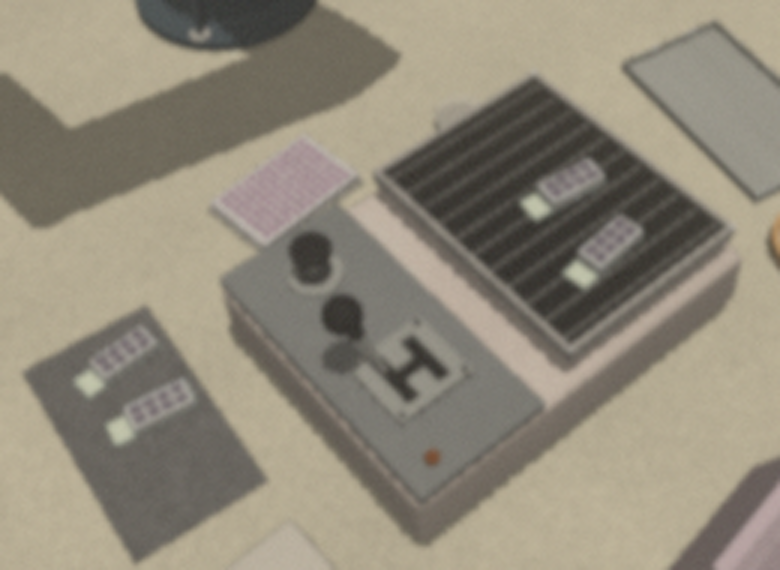

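View pics/c2.png

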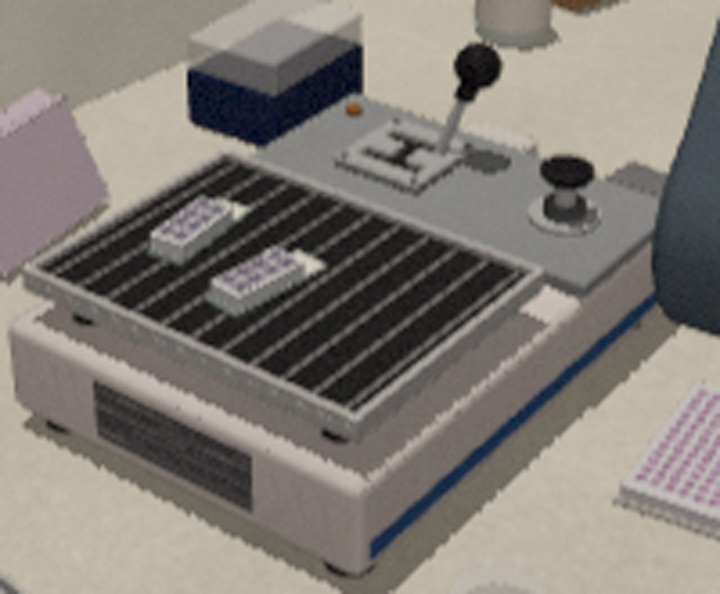

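Crop 1 gives the platform rim corners at (378,175), (535,78), (735,232), (570,350) and the mat corners at (25,374), (147,307), (266,481), (136,561). The knob is at (343,315) and the plunger at (310,245). Crop 2 shows the knob at (477,67) and the plunger top at (567,168).

Run:
```python
from h import *
S=lambda u,v,z:ray('scene',u/3+145,v/3+135,z)
D=lambda u,v,z:ray('side',u/3.6+225,v/3.6+135,z)
def box(P):
    P=np.array(P);c=P.mean(0);print(' c',c,'edges',[ (round(np.linalg.norm(P[(i+1)%4]-P[i]),4),round(np.degrees(np.arctan2(*(P[(i+1)%4]-P[i])[1::-1])),1)) for i in range(4)])
print('platform');box([S(*p,.114) for p in[(378,175),(535,78),(735,232),(570,350)]]);box([D(*p,.114) for p in[(25,272),(225,155),(543,268),(350,415)]])
print('mat');box([S(*p,.003) for p in[(25,374),(147,307),(266,481),(136,561)]])
print('tray');box([ray('side',*p,.013) for p in[(161,320),(214,289),(283,345),(231,381)]])
print('gate');box([S(*p,.0965) for p in[(415,318),(470,372),(402,422),(350,370)]]);box([D(*p,.0965) for p in[(337,158),(378,120),(467,150),(418,192)]])
print('knob',S(343,315,.16),D(477,67,.16));print('plunger',S(310,242,.13),D(567,165,.13))
print('slides: label end mid / block end mid')
for n,a,b,z in[('w_a',(89,384),(146,340),.0055),('w_b',(120,432),(182,394),.0055),('d_a',(536,207),(593,173),.1115),('d_b',(581,273),(630,232),.1115)]:
    A=S(*a,z);B=S(*b,z+.011);print(n,A,B,np.degrees(np.arctan2(*(B-A)[1::-1])))
```

```text
platform
 c [0.5403 0.0561 0.114 ] edges [(np.float64(0.1821), np.float64(96.1)), (np.float64(0.2445), np.float64(7.0)), (np.float64(0.1829), np.float64(-85.1)), (np.float64(0.2404), np.float64(-173.1))]
 c [0.5283 0.0605 0.114 ] edges [(np.float64(0.1826), np.float64(-83.8)), (np.float64(0.2405), np.float64(-171.4)), (np.float64(0.187), np.float64(95.3)), (np.float64(0.2374), np.float64(7.5))]
mat
 c [ 0.468  -0.3135  0.003 ] edges [(np.float64(0.1171), np.float64(92.6)), (np.float64(0.2152), np.float64(1.9)), (np.float64(0.1158), np.float64(-88.3)), (np.float64(0.2135), np.float64(-177.8))]
tray
 c [0.4581 0.3442 0.013 ] edges [(np.float64(0.1209), np.float64(-90.2)), (np.float64(0.2089), np.float64(178.5)), (np.float64(0.1121), np.float64(87.7)), (np.float64(0.2048), np.float64(1.0))]
gate
 c [ 0.6029 -0.1268  0.0965] edges [(np.float64(0.068), np.float64(6.8)), (np.float64(0.0674), np.float64(-83.5)), (np.float64(0.063), np.float64(-171.8)), (np.float64(0.0691), np.float64(100.7))]
 c [ 0.5952 -0.1185  0.0965] edges [(np.float64(0.0626), np.float64(-73.8)), (np.float64(0.0741), np.float64(-172.3)), (np.float64(0.068), np.float64(102.0)), (np.float64(0.0702), np.float64(2.9))]
knob [ 0.5705 -0.1605  0.16  ] [ 0.5627 -0.1571  0.16  ]
plunger [ 0.473  -0.1382  0.13  ] [ 0.469  -0.1364  0.13  ]
slides: label end mid / block end mid
w_a [ 0.4065 -0.3342  0.0055] [ 0.4007 -0.276   0.0165] 95.62934026258132
w_b [ 0.4652 -0.3313  0.0055] [ 0.4684 -0.2738  0.0165] 86.76660227909872
d_a [0.5351 0.0433 0.1115] [0.5395 0.0999 0.1225] 85.59468808019707
d_b [0.6126 0.0325 0.1115] [0.6082 0.0856 0.1225] 94.71409041869737
```

>>> play_rows(
  targets=[
    [0, 0.01, 0.02, 0.03, 0, 0, 0.109],
    [0, 0.025, 0.045, 0.02, 0, 0, 0.109],
    [0, 0.026, 0.047, 0.01, 0, 0, 0.109],
    [0, 0.026, 0.047, 0.01, 0, 0, 0.109],
    [0, 0.026, 0.047, 0.01, 0, 0, 0.109],
    [0, 0.026, 0.047, 0, 0, 0, 0.109],
    [0, 0.026, 0.047, 0, 0, 0, 0.109],
    [0, 0.026, 0.047, 0, 0, 0, 0.109],
    [0, 0.026, 0.047, 0, 0, 0, 0.109],
    [0, 0.026, 0.047, 0, 0, 0, 0.109],
    [0, 0.026, 0.047, 0, 0, 0, 0.109],
    [0, 0.026, 0.04, 0, 0, 0, 0.109],
  ],
)

```text
time_s: 1.65
position: [0.5282, -0.05, 0.3024]
tcp_rot: [[-0.123, 0.992, -0.0], [0.992, 0.123, 0.0], [0.0, -0.0, -1.0]]
force: [0.1, -0.1, 1.4]
opening: 0.998
```

Run:
```python
from h import *
s=bot.read_state();print(s['time_s'],s['position'],s['tcp_rot'][:2],s['joint_positions'])
k=bot.get_calibration('wrist');snap('wrist','w1');import pickle;pickle.dump(k,open('k1','wb'))
```

```text
1.65 [ 0.5282 -0.05    0.3024] [[-0.1231  0.9924 -0.0005]
 [ 0.9924  0.1231  0.0001]] [-17.4771  17.7779  89.6669  -0.0016  72.5821 -24.5468]
```

View pics/w1.png

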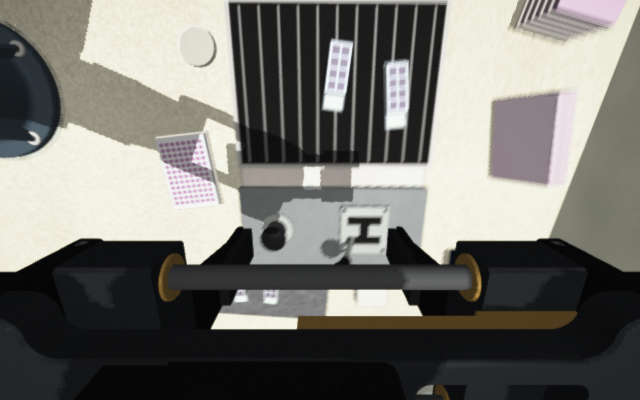

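The wrist view has the platform from about (230,3) to (446,3) and down to (238,163) and (432,163). Slides are at (338,75) and (397,95), the gate plate at (341-388, 206-253), and the plunger at (273,233).

Run:
```python
from h import *
import pickle;k=pickle.load(open('k1','rb'))
W=lambda u,v,z:ray(k,u,v,z)
print('platf',[W(*p,.114)[:2] for p in[(230,3),(446,3),(432,163),(239,163)]])
print('gate',[W(*p,.0965)[:2] for p in[(341,206),(386,206),(389,254),(341,254)]],W(364,231,.0965))
print('plunger',W(273,233,.13))
for a,b in[((334,108),(342,41)),((396,127),(398,61))]:
    A=W(*a,.1115);B=W(*b,.1225);print(A,B,np.linalg.norm(A-B),np.degrees(np.arctan2(*(B-A)[1::-1])))
a=cv2.imread('pics/w1.png')[30:270,220:450];cv2.imwrite('pics/c3.png',cv2.resize(a,None,fx=2.5,fy=2.5,interpolation=cv2.INTER_CUBIC))
```

```text
platf [array([0.4073, 0.1306]), array([0.6425, 0.1601]), array([ 0.6701, -0.0148]), array([ 0.4243, -0.0457])]
gate [array([ 0.565 , -0.0928]), array([ 0.6281, -0.0849]), array([ 0.6472, -0.1587]), array([ 0.5761, -0.1677])] [ 0.6038 -0.1266  0.0965]
plunger [ 0.4771 -0.1304  0.13  ]
[0.5361 0.0362 0.1115] [0.5344 0.1071 0.1225] 0.07179639591848838 91.29569881713115
[0.6158 0.0235 0.1115] [0.6002 0.0951 0.1225] 0.07404497449442463 102.28267902235109
```

View pics/c3.png

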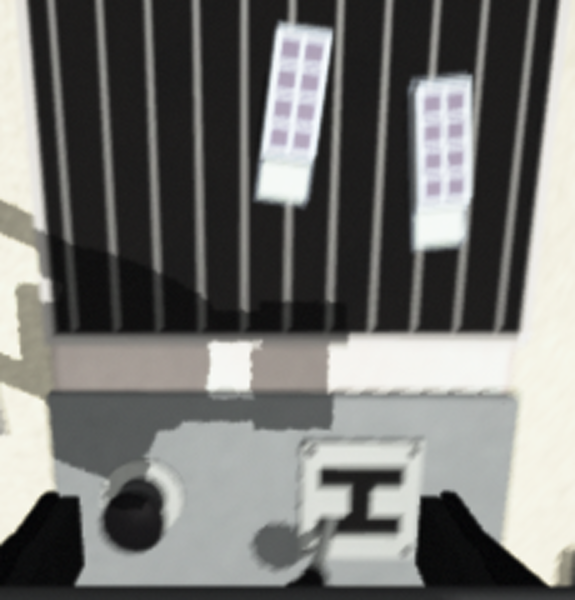

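>>> play_rows(
  targets=[
    [0, 0.013, -0.035, 0, 0, 0, 0],
    [0, 0.013, -0.037, 0, 0, 0, 0],
    [0, 0.014, -0.037, 0, 0, 0, 0],
    [0, 0, 0, -0.05, 0, 0, 0],
    [0, 0, 0, -0.05, 0, 0, 0],
    [0, 0, 0, -0.04, 0, 0, 0],
    [0, 0, 0, -0.022, 0, 0, 0],
    [0.5, 0, 0, 0, 0, 0, 0],
    [0.6, 0, 0, 0, 0, 0, 0],
    [1, 0, 0, 0, 0, 0, 0],
    [1, 0, 0, 0, 0, 0, 0],
    [1, 0, 0, 0, 0, 0, 0],
  ],
)

```text
time_s: 3.2
position: [0.5681, -0.1611, 0.1412]
tcp_rot: [[-0.119, 0.993, 0.001], [0.993, 0.119, -0.001], [-0.001, 0.001, -1.0]]
force: [-0.4, -0.2, 0.5]
opening: 0.516
```

>>> play_rows(
  targets=[
    [1, 0, 0, 0, 0, 0, 0],
    [1, 0, 0, 0, 0, 0, 0],
    [1, 0, 0, 0, 0, 0, 0],
    [1, 0, 0, 0, 0, 0, 0],
  ],
)

```text
time_s: 3.7
position: [0.5679, -0.161, 0.1407]
tcp_rot: [[-0.119, 0.993, 0.0], [0.993, 0.119, -0.0], [-0.0, 0.0, -1.0]]
force: [-0.5, 0.1, 1.0]
opening: 0.347
```

>>> play_rows(
  targets=[
    [1, 0.01, 0.001, 0.002, 0, 0, 0],
    [1, 0.01, 0.001, 0.002, 0, 0, 0],
    [1, 0.01, 0.001, 0.001, 0, 0, 0],
    [1, 0.008, 0.001, 0, 0, 0, 0],
    [1, 0, 0, 0, 0, 0, 0],
    [1, -0.001, 0.008, 0.001, 0, 0, 0],
    [1, 0, 0, 0, 0, 0, 0],
  ],
)

```text
time_s: 4.58
position: [0.6021, -0.1496, 0.146]
tcp_rot: [[-0.12, 0.993, -0.007], [0.993, 0.12, -0.001], [-0.0, -0.007, -1.0]]
force: [-4.2, -3.3, 1.6]
opening: 0.343
```

>>> play_rows(
  targets=[
    [1, -0.001, 0.008, 0.002, 0, 0, 0],
    [1, -0.001, 0.008, 0.001, 0, 0, 0],
    [1, -0.001, 0.009, 0, 0, 0, 0],
    [1, 0, 0, 0, 0, 0, 0],
    [1, 0, 0, 0, 0, 0, 0],
  ],
)

```text
time_s: 5.2
position: [0.6007, -0.1233, 0.1484]
tcp_rot: [[-0.119, 0.993, -0.003], [0.993, 0.119, 0.001], [0.002, -0.003, -1.0]]
force: [-3.7, -1.3, -8.4]
opening: 0.351
```

Run:
```python
from h import *
a=snap('scene','s2')[190:310,200:340];b=snap('side','d2')[130:240,290:420]
f=lambda i:cv2.resize(i,(390,360),interpolation=cv2.INTER_CUBIC)
cv2.imwrite('pics/c4.png',np.hstack([f(a),f(b)]))
```

```text
(no output)
```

View pics/c4.png

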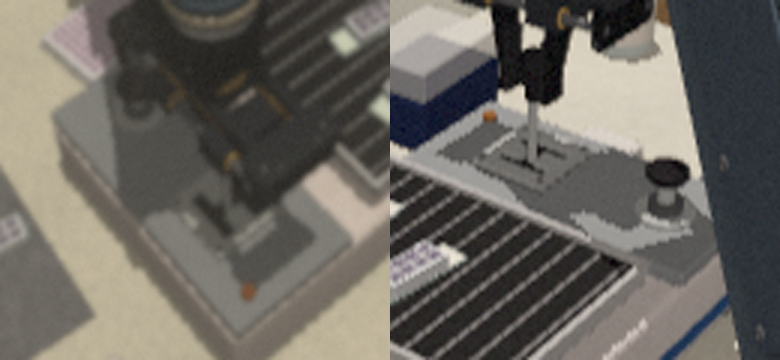

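Lever stands upright in the middle of the gate. I'll release it and recompute the slide poses.

>>> play_rows(
  targets=[
    [0.3, 0, 0, 0, 0, 0, 0],
    [0.3, 0, 0, 0, 0, 0, 0],
    [0.3, 0, 0, 0, 0, 0, 0],
    [0.3, 0, 0, 0, 0, 0, 0],
    [0.3, 0, 0, 0.05, 0, 0, 0],
    [0.3, 0, 0, 0.06, 0, 0, 0],
    [0.3, -0.02, 0.04, 0.04, 0, 0, 0],
    [0.3, -0.02, 0.04, 0, 0, 0, 0],
    [0.3, -0.02, 0, 0, 0, 0, 0],
    [0.3, 0, 0, 0, 0, 0, 0],
  ],
)

```text
time_s: 6.55
position: [0.5413, -0.0433, 0.3004]
tcp_rot: [[-0.119, 0.993, 0.001], [0.993, 0.119, -0.0], [-0.0, 0.001, -1.0]]
force: [-0.8, -0.1, 0.4]
opening: 0.702
```

Run:
```python
from h import *
import pickle
s=bot.read_state();print(s['time_s'],s['position'],s['opening'])
k=bot.get_calibration('wrist');im=snap('wrist','w2');pickle.dump(k,open('k2','wb'))
print([proj(k,p).round() for p in[(.536,.04,.11),(.535,.107,.12),(.616,.02,.11),(.6,.1,.12)]])
cv2.imwrite('pics/c5.png',cv2.resize(im[0:240,200:520],None,fx=2.5,fy=2.5,interpolation=cv2.INTER_CUBIC))
```

```text
6.55 [ 0.5413 -0.0433  0.3004] 0.7018880103623436
[array([323., 109.]), array([329.,  46.]), array([384., 134.]), array([385.,  61.])]
```

View pics/c5.png

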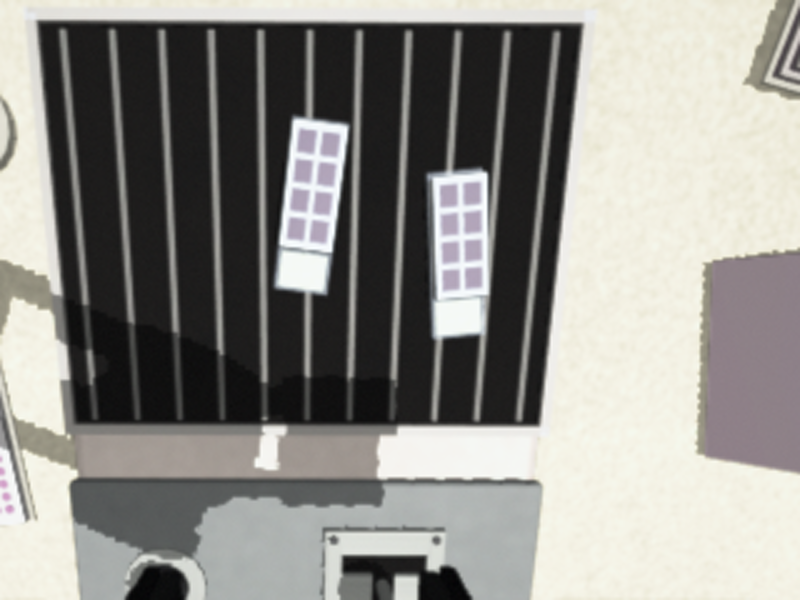

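Crop (÷2.5, +200 in u): slide A lid corners (293,118), (349,125), (331,252), (279,248). Slide B lid corners (429,174), (487,170), (486,296), (434,299). Platform inner corners (38,22), (583,22), (541,427), (72,427).

```bash
cat >> h.py <<'E'
def lid(k,P,z):
    "P: lid corners far-left, far-right, near-right, near-left; gives block centre, yaw, sizes"
    Q=np.array([ray(k,*p,z) for p in P]);d=(Q[0]+Q[1]-Q[2]-Q[3])/2;w=(Q[1]+Q[2]-Q[0]-Q[3])/2
    return Q.mean(0),np.degrees(np.arctan2(d[1],d[0])),np.linalg.norm(d),np.linalg.norm(w)
def delta(c,yaw,z):
    s=bot.read_state();p=s['position'];R=np.array(s['tcp_rot']);y=np.degrees(np.arctan2(R[1,0],R[0,0]))
    print('t',s['time_s'],'d',np.array([c[0]-p[0],c[1]-p[1],z-p[2]]),'turn rad',np.radians(yaw-y))
E
python3 - <<'E'
from h import *
import pickle;k=pickle.load(open('k2','rb'))
f=lambda P:[(u/2.5+200,v/2.5) for u,v in P]
for P in[[(293,118),(349,125),(331,252),(279,248)],[(429,174),(487,170),(486,296),(434,299)]]:
    r=lid(k,f(P),.1225);print(r);delta(r[0],r[1],.1135)
print(lid(k,f([(38,22),(583,22),(541,427),(72,427)]),.109))
print(lid(k,f([(28,11),(593,11),(540,430),(68,430)]),.114))
E
```

```text
(array([0.5341, 0.0768, 0.1225]), np.float64(89.57600136793714), np.float64(0.05435022802620526), np.float64(0.024692714003295497))
t 6.6 d [-0.0083  0.1208 -0.1867] turn rad -0.12634846716612752
(array([0.6042, 0.0643, 0.1225]), np.float64(101.78862812733836), np.float64(0.05491367793247107), np.float64(0.025450424681371757))
t 6.6 d [ 0.0618  0.1082 -0.1867] turn rad 0.0868020801025891
(array([0.5351, 0.0547, 0.109 ]), np.float64(96.57461582629652), np.float64(0.18314538808453418), np.float64(0.24370379970780418))
(array([0.5343, 0.0556, 0.114 ]), np.float64(96.19716559367713), np.float64(0.18630034509145568), np.float64(0.24507603434192074))
```

>>> play_rows(
  targets=[
    [0.3, -0.002, 0.04, 0, 0, 0, -0.042],
    [0.3, -0.003, 0.04, -0.02, 0, 0, -0.042],
    [0.3, -0.003, 0.039, -0.04, 0, 0, -0.042],
    [0.3, 0, 0, -0.05, 0, 0, 0],
    [0.3, 0, 0, -0.04, 0, 0, 0],
    [0.3, 0, 0, -0.025, 0, 0, 0],
    [0.3, 0, 0, -0.0115, 0, 0, 0],
    [0.5, 0, 0, 0, 0, 0, 0],
    [1, 0, 0, 0, 0, 0, 0],
    [1, 0, 0, 0, 0, 0, 0],
    [1, 0, 0, 0, 0, 0, 0],
    [1, 0, 0, 0, 0, 0, 0],
  ],
)

```text
time_s: 8.1
position: [0.5342, 0.075, 0.1137]
tcp_rot: [[0.007, 1.0, 0.001], [1.0, -0.007, -0.0], [-0.0, 0.001, -1.0]]
force: [-0.5, -0.3, 3.3]
opening: 0.279
```

>>> play_rows(
  targets=[
    [1, 0, 0, 0, 0, 0, 0],
    [1, 0, 0, 0.01, 0, 0, 0],
    [1, 0, 0, 0.03, 0, 0, 0],
    [1, 0, 0, 0.03, 0, 0, 0],
  ],
)

```text
time_s: 8.6
position: [0.5336, 0.0751, 0.1838]
tcp_rot: [[0.007, 1.0, -0.001], [1.0, -0.007, 0.0], [0.0, -0.001, -1.0]]
force: [0.6, 0.0, 1.1]
opening: 0.283
```

>>> play_rows(
  targets=[
    [1, -0.01, 0.02, 0.04, 0, 0, 0],
    [1, -0.015, 0.04, 0.04, 0, 0, 0],
    [1, -0.015, 0.04, 0.02, 0, 0, 0],
    [1, -0.015, 0.04, 0, 0, 0, 0],
    [1, -0.014, 0.035, 0, 0, 0, 0],
    [1, 0, 0, 0, 0, 0, 0],
  ],
)

```text
time_s: 9.35
position: [0.4634, 0.2519, 0.2834]
tcp_rot: [[0.003, 1.0, -0.0], [1.0, -0.003, 0.0], [0.0, -0.0, -1.0]]
force: [0.7, -0.1, 0.6]
opening: 0.285
```

Run:
```python
from h import *
import pickle
s=bot.read_state();print(s['time_s'],s['position'],s['opening'])
k=bot.get_calibration('wrist');im=snap('wrist','w3');pickle.dump(k,open('k3','wb'))
cv2.imwrite('pics/c6.png',cv2.resize(im[0:300,140:500],None,fx=2,fy=2,interpolation=cv2.INTER_CUBIC))
```

```text
9.35 [0.4634 0.2519 0.2834] 0.2853834265307456
```

View pics/c6.png

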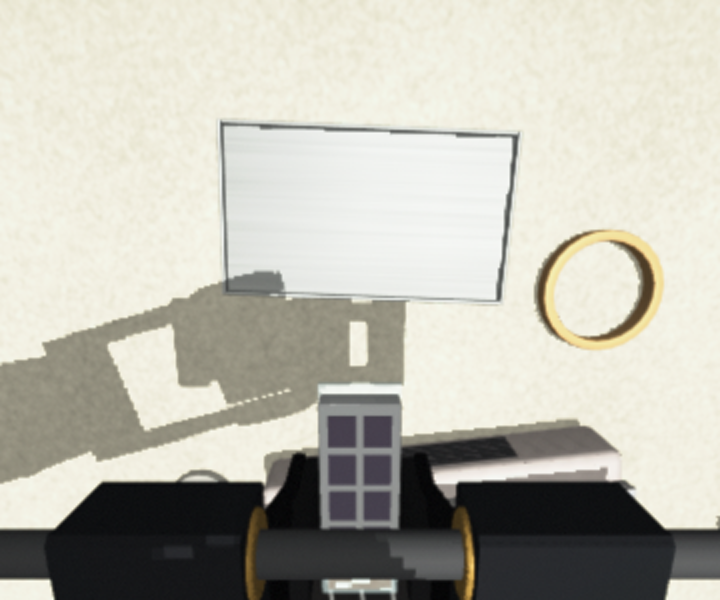

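The slide is held straight in the jaws. Tray rim corners in the crop are (219,120), (520,132), (502,303), (224,296).

Run:
```python
from h import *
import pickle;k=pickle.load(open('k3','rb'))
r=lid(k,[(u/2+140,v/2) for u,v in[(219,120),(520,132),(502,303),(224,296)]],.013);print(r)
a=np.radians(r[1]-90);ex=np.array([np.cos(a),np.sin(a)])
for o in(.05,-.05): delta(r[0][:2]+o*ex,r[1],.0075);print(r[0][:2]+o*ex)
```

```text
(array([0.4699, 0.3375, 0.013 ]), np.float64(87.82894296728097), np.float64(0.12354270201417694), np.float64(0.21645156670936547))
t 9.4 d [ 0.0557  0.0849 -0.2757] turn rad -0.033547792753509345
[0.5198 0.3356]
t 9.4 d [-0.0442  0.0887 -0.2757] turn rad -0.033547792753509345
[0.4199 0.3394]
```

>>> play_rows(
  targets=[
    [1, 0.016, 0.028, 0, 0, 0, -0.011],
    [1, 0.02, 0.03, -0.03, 0, 0, -0.011],
    [1, 0.02, 0.03, -0.05, 0, 0, -0.011],
    [1, 0, 0, -0.06, 0, 0, 0],
    [1, 0, 0, -0.055, 0, 0, 0],
    [1, 0, 0, -0.04, 0, 0, 0],
    [1, 0, 0, -0.025, 0, 0, 0],
    [1, 0, 0, -0.01, 0, 0, 0],
    [1, 0, 0, -0.005, 0, 0, 0],
    [1, 0, 0, 0, 0, 0, 0],
  ],
)

```text
time_s: 10.65
position: [0.5218, 0.338, 0.0089]
tcp_rot: [[0.04, 0.999, 0.001], [0.999, -0.04, 0.001], [0.001, 0.001, -1.0]]
force: [-0.1, 0.5, -0.3]
opening: 0.284
```

>>> play_rows(
  targets=[
    [0.4, 0, 0, 0, 0, 0, 0],
    [0.4, 0, 0, 0, 0, 0, 0],
    [0.4, 0, 0, 0, 0, 0, 0],
    [0.4, 0, 0, 0.03, 0, 0, 0],
    [0.4, 0, 0, 0.06, 0, 0, 0],
    [0.4, 0, 0, 0.06, 0, 0, 0],
    [0.4, 0, 0, 0.06, 0, 0, 0.05],
    [0.3, 0.01, -0.04, 0.05, 0, 0, 0.05],
  ],
)

```text
time_s: 11.65
position: [0.5304, 0.3012, 0.2694]
tcp_rot: [[-0.066, 0.998, 0.003], [0.998, 0.066, 0.002], [0.002, 0.003, -1.0]]
force: [1.2, -0.2, 0.3]
opening: 0.648
```

```bash
cat >> h.py <<'E'
def track(name):
    "bright blobs on the platform and mat, in the scene view: positions at about lid height"
    im=snap('scene',name);out=[]
    for nm,(c,hx,hy,yw,zs,zl) in dict(plat=((.535,.055),.115,.085,6.7,.109,.119),mat=((.468,-.3135),.1,.055,1.5,.003,.013)).items():
        a=np.radians(yw);ex=np.array([np.cos(a),np.sin(a)]);ey=np.array([-ex[1],ex[0]])
        P=np.array([proj('scene',[*(np.array(c)+sx*hx*ex+sy*hy*ey),zs]) for sx,sy in((1,1),(1,-1),(-1,-1),(-1,1))])
        m=np.zeros(im.shape[:2],np.uint8);cv2.fillConvexPoly(m,P.astype(int),1)
        b=cv2.GaussianBlur(im.max(2),(5,5),0);b=((b>125)&(m>0)).astype(np.uint8)
        n,_,st,ce=cv2.connectedComponentsWithStats(b)
        for i in range(1,n):
            if st[i,4]>50: print(nm,st[i,4],ce[i].round(1),ray('scene',*ce[i],zl)[:2])
E
python3 - <<'E'
from h import *
s=bot.read_state();print(s['time_s'],s['position'],s['opening']);track('s3')
import h;h.snap=lambda c,n:cv2.imread('pics/scene0.png');print('t0');h.track('')
delta((.604,.0625),101.8,.1135)
E
```

```text
11.65 [0.5304 0.3012 0.2694] 0.6481345822755099
plat 223 [344.9 219.1] [0.6088 0.054 ]
mat 284 [182.4 255.1] [ 0.4007 -0.3085]
mat 318 [194.2 271.7] [ 0.4638 -0.3041]
t0
plat 194 [331.3 198.1] [0.5354 0.0668]
plat 215 [344.9 219.3] [0.6092 0.0537]
mat 265 [182.3 255.1] [ 0.4008 -0.3086]
mat 305 [194.2 271.7] [ 0.464 -0.304]
t 11.7 d [ 0.0687 -0.234  -0.1625] turn rad 0.1428709756982146
```

>>> play_rows(
  targets=[
    [0.3, 0.013, -0.047, 0, 0, 0, 0.028],
    [0.3, 0.014, -0.047, 0, 0, 0, 0.028],
    [0.3, 0.014, -0.047, 0, 0, 0, 0.028],
    [0.3, 0.014, -0.047, -0.02, 0, 0, 0.028],
    [0.3, 0.0137, -0.046, -0.03, 0, 0, 0.031],
    [0.3, 0, 0, -0.04, 0, 0, 0],
    [0.3, 0, 0, -0.04, 0, 0, 0],
    [0.3, 0, 0, -0.022, 0, 0, 0],
    [0.3, 0, 0, -0.0105, 0, 0, 0],
    [0.3, 0, 0, 0, 0, 0, 0],
  ],
)

```text
time_s: 12.95
position: [0.5977, 0.0653, 0.1093]
tcp_rot: [[-0.202, 0.979, -0.002], [0.979, 0.202, -0.001], [-0.001, -0.002, -1.0]]
force: [-13.1, -1.5, 32.7]
opening: 0.7
```

>>> play_rows(
  targets=[
    [1, 0, 0, 0, 0, 0, 0],
    [1, 0, 0, 0, 0, 0, 0],
    [1, 0, 0, 0, 0, 0, 0],
    [1, 0, 0, 0, 0, 0, 0],
    [1, 0, 0, 0, 0, 0, 0],
    [1, 0, 0, 0.01, 0, 0, 0],
    [1, 0, 0, 0.05, 0, 0, 0],
    [1, 0, 0, 0.06, 0, 0, 0],
  ],
)

```text
time_s: 13.95
position: [0.5981, 0.0656, 0.2236]
tcp_rot: [[-0.201, 0.98, -0.004], [0.98, 0.201, 0.0], [0.001, -0.004, -1.0]]
force: [0.7, 0.8, -0.4]
opening: 0.282
```

>>> play_rows(
  targets=[
    [1, -0.025, 0.039, 0, 0, 0, -0.034],
    [1, -0.025, 0.039, 0, 0, 0, -0.034],
    [1, -0.025, 0.039, 0, 0, 0, -0.034],
    [1, -0.025, 0.039, 0, 0, 0, -0.034],
    [1, -0.025, 0.039, 0, 0, 0, -0.034],
    [1, -0.025, 0.039, 0, 0, 0, -0.034],
    [1, -0.027, 0.041, 0, 0, 0, -0.036],
    [1, 0, 0, -0.06, 0, 0, 0],
    [1, 0, 0, -0.06, 0, 0, 0],
    [1, 0, 0, -0.04, 0, 0, 0],
    [1, 0, 0, 0, 0, 0, 0],
  ],
)

```text
time_s: 15.32
position: [0.4198, 0.3393, 0.0609]
tcp_rot: [[0.037, 0.999, -0.007], [0.999, -0.037, -0.004], [-0.004, -0.007, -1.0]]
force: [1.4, 0.2, -1.2]
opening: 0.285
```

>>> play_rows(
  targets=[
    [1, 0, 0.002, -0.025, 0, 0, 0],
    [1, 0, 0.002, -0.016, 0, 0, 0],
    [1, 0, 0, -0.007, 0, 0, 0],
    [1, 0, 0, 0, 0, 0, 0],
    [1, 0, 0, -0.004, 0, 0, 0],
    [1, 0, 0, 0, 0, 0, 0],
  ],
)

```text
time_s: 16.08
position: [0.4224, 0.3445, 0.012]
tcp_rot: [[0.037, 0.999, 0.0], [0.999, -0.037, 0.0], [0.0, 0.0, -1.0]]
force: [-0.2, -0.2, -0.0]
opening: 0.283
```

>>> play_rows(
  targets=[
    [1, 0, 0, -0.005, 0, 0, 0],
    [1, 0, 0, -0.002, 0, 0, 0],
    [1, 0, 0, 0, 0, 0, 0],
  ],
)

```text
time_s: 16.45
position: [0.422, 0.3444, 0.0045]
tcp_rot: [[0.037, 0.999, -0.001], [0.999, -0.037, -0.0], [-0.0, -0.001, -1.0]]
force: [-1.0, -0.1, 0.3]
opening: 0.287
```

>>> play_rows(
  targets=[
    [0.4, 0, 0, 0, 0, 0, 0],
    [0.4, 0, 0, 0, 0, 0, 0],
    [0.4, 0, 0, 0, 0, 0, 0],
    [0.4, 0, 0, 0.03, 0, 0, 0],
    [0.4, 0, 0, 0.06, 0, 0, 0],
    [0.4, 0, 0, 0.06, 0, 0, 0],
    [0.4, 0, 0, 0.06, 0, 0, 0],
    [0.3, 0.01, -0.03, 0.05, 0, 0, 0],
    [0.3, 0.01, -0.05, 0.03, 0, 0, 0],
    [0.3, 0.01, -0.05, 0.01, 0, 0, 0],
    [0.3, 0.01, -0.055, 0, 0, 0, 0],
    [0.3, 0.01, -0.055, 0, 0, 0, 0],
  ],
)

```text
time_s: 17.95
position: [0.4721, 0.1029, 0.3052]
tcp_rot: [[0.037, 0.999, 0.001], [0.999, -0.037, -0.0], [0.0, 0.001, -1.0]]
force: [0.2, -0.6, 0.1]
opening: 0.697
```

>>> play_rows(
  targets=[
    [0.3, 0, -0.055, 0, 0, 0, 0],
    [0.3, 0, -0.055, 0, 0, 0, 0],
    [0.3, 0, -0.055, 0, 0, 0, 0],
    [0.3, 0, -0.055, 0, 0, 0, 0],
    [0.3, 0, -0.055, 0, 0, 0, 0],
    [0.3, 0, -0.055, 0, 0, 0, 0],
    [0.3, -0.006, -0.055, 0, 0, 0, 0],
    [0.3, -0.006, -0.055, 0, 0, 0, 0],
    [0.3, -0.006, -0.03, 0, 0, 0, 0],
    [0.3, -0.006, -0.02, 0, 0, 0, 0],
    [0.3, 0, 0, 0, 0, 0, 0],
  ],
)

```text
time_s: 19.32
position: [0.4477, -0.3861, 0.3045]
tcp_rot: [[0.039, 0.999, -0.0], [0.999, -0.039, 0.001], [0.001, -0.0, -1.0]]
force: [-0.2, -0.1, 0.8]
opening: 0.698
```

Run:
```python
from h import *
import pickle
s=bot.read_state();print(s['time_s'],s['position'],s['opening'])
k=bot.get_calibration('wrist');im=snap('wrist','w4');pickle.dump(k,open('k4','wb'))
print([proj(k,p).round() for p in[(.40,-.30,.015),(.463,-.29,.015)]])
cv2.imwrite('pics/c7.png',cv2.resize(im[0:240,160:480],None,fx=2.5,fy=2.5,interpolation=cv2.INTER_CUBIC))
```

```text
19.325 [ 0.4477 -0.3861  0.3045] 0.697594389227542
[array([286., 109.]), array([326., 101.])]
```

View pics/c7.png

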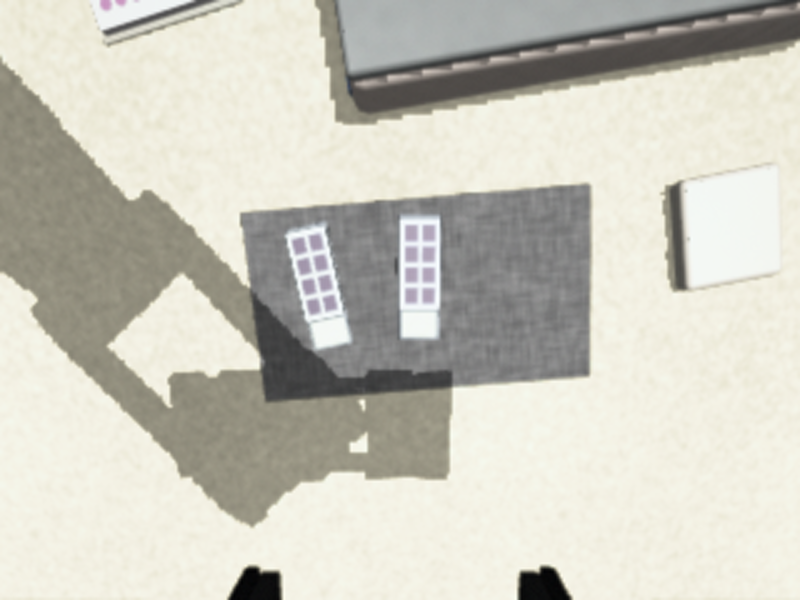

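Lid corners: A at (287,234), (324,226), (346,316), (310,322). B at (401,217), (439,217), (438,310), (400,310).

Run:
```python
from h import *
import pickle;k=pickle.load(open('k4','rb'))
f=lambda P:[(u/2.5+160,v/2.5) for u,v in P]
for P in[[(287,234),(324,226),(346,316),(310,322)],[(401,217),(439,217),(438,310),(400,310)]]:
    r=lid(k,f(P),.0165);print(r);delta(r[0],r[1],.0075)
print(lid(k,f([(240,213),(590,184),(590,376),(266,402)]),.003))
```

```text
(array([ 0.4006, -0.3011,  0.0165]), np.float64(100.85435487591094), np.float64(0.05441147681395405), np.float64(0.023308563710906442))
t 19.375 d [-0.0474  0.0837 -0.2971] turn rad 0.22692983375251277
(array([ 0.4648, -0.297 ,  0.0165]), np.float64(87.7246108665044), np.float64(0.05491057236019239), np.float64(0.023622127535227706))
t 19.375 d [ 0.0168  0.0878 -0.2971] turn rad -0.002227429155632632
(array([ 0.4654, -0.3171,  0.003 ]), np.float64(92.48770515506001), np.float64(0.11923089023747514), np.float64(0.21885157341262607))
```

>>> play_rows(
  targets=[
    [0.45, 0.008, 0.043, -0.02, 0, 0, 0],
    [0.45, 0.009, 0.043, -0.04, 0, 0, 0],
    [0.45, 0, 0, -0.06, 0, 0, 0],
    [0.45, 0, 0, -0.06, 0, 0, 0],
    [0.45, 0, 0, -0.05, 0, 0, 0],
    [0.45, 0, 0, -0.03, 0, 0, 0],
    [0.45, 0, 0, -0.015, 0, 0, 0],
    [0.45, 0, 0, 0, 0, 0, 0],
    [0.45, 0, 0, 0, 0, 0, 0],
  ],
)

```text
time_s: 20.5
position: [0.4662, -0.2999, 0.0312]
tcp_rot: [[0.037, 0.999, 0.002], [0.999, -0.037, -0.002], [-0.002, 0.002, -1.0]]
force: [0.6, -0.6, 0.6]
opening: 0.551
```

>>> play_rows(
  targets=[
    [0.45, 0, 0, -0.015, 0, 0, 0],
    [0.45, 0, 0, -0.007, 0, 0, 0],
    [0.45, 0, 0, 0, 0, 0, 0],
    [1, 0, 0, 0, 0, 0, 0],
    [1, 0, 0, 0, 0, 0, 0],
    [1, 0, 0, 0, 0, 0, 0],
    [1, 0, 0, 0, 0, 0, 0],
    [1, 0, 0, 0, 0, 0, 0],
  ],
)

```text
time_s: 21.5
position: [0.4653, -0.2996, 0.0079]
tcp_rot: [[0.037, 0.999, 0.0], [0.999, -0.037, -0.0], [-0.0, 0.0, -1.0]]
force: [-0.5, -0.2, 1.5]
opening: 0.283
```

>>> play_rows(
  targets=[
    [1, 0, 0, 0.02, 0, 0, 0],
    [1, 0, 0, 0.05, 0, 0, 0],
    [1, 0, 0, 0.06, 0, 0, 0],
    [1, 0, 0, 0.06, 0, 0, 0],
    [1, 0, 0, 0.05, 0, 0, 0],
    [1, 0.016, 0.052, 0.01, 0, 0, 0.022],
    [1, 0.016, 0.052, 0, 0, 0, 0.022],
    [1, 0.016, 0.052, 0, 0, 0, 0.022],
    [1, 0.016, 0.052, 0, 0, 0, 0.022],
    [1, 0.016, 0.052, 0, 0, 0, 0.022],
    [1, 0.016, 0.052, 0, 0, 0, 0.022],
    [1, 0.018, 0.053, 0, 0, 0, 0.023],
  ],
)

```text
time_s: 23.0
position: [0.5792, 0.0672, 0.2576]
tcp_rot: [[-0.118, 0.993, -0.0], [0.993, 0.118, -0.0], [-0.0, -0.0, -1.0]]
force: [1.3, -0.4, 0.5]
opening: 0.278
```

>>> play_rows(
  targets=[
    [1, 0, 0, -0.03, 0, 0, 0],
    [1, 0, 0, -0.04, 0, 0, 0],
    [1, 0, 0, -0.03, 0, 0, 0],
    [1, 0, 0, 0, 0, 0, 0],
    [1, 0, 0, 0, 0, 0, 0],
  ],
)

```text
time_s: 23.62
position: [0.58, 0.0654, 0.1587]
tcp_rot: [[-0.118, 0.993, 0.002], [0.993, 0.118, -0.0], [-0.0, 0.002, -1.0]]
force: [-0.2, -0.2, 0.5]
opening: 0.28
```

>>> play_rows(
  targets=[
    [1, 0, 0, -0.025, 0, 0, 0],
    [1, 0, 0, -0.012, 0, 0, 0],
    [1, 0, 0, -0.005, 0, 0, 0],
    [1, 0, 0, 0, 0, 0, 0],
    [1, 0, 0, 0, 0, 0, 0],
  ],
)

```text
time_s: 24.25
position: [0.5798, 0.0654, 0.1165]
tcp_rot: [[-0.118, 0.993, 0.001], [0.993, 0.118, -0.0], [-0.0, 0.001, -1.0]]
force: [-0.2, -0.0, -1.2]
opening: 0.281
```

Lower 2 mm, release, lift, and check that slide A has not moved.

>>> play_rows(
  targets=[
    [1, 0, 0, -0.002, 0, 0, 0],
    [1, 0, 0, 0, 0, 0, 0],
    [0.45, 0, 0, 0, 0, 0, 0],
    [0.45, 0, 0, 0, 0, 0, 0],
    [0.45, 0, 0, 0, 0, 0, 0],
    [0.45, 0, 0, 0.03, 0, 0, 0],
    [0.45, 0, 0, 0.06, 0, 0, 0],
    [0.45, 0, 0, 0.06, 0, 0, 0],
    [0.45, -0.02, 0.03, 0, 0, 0, 0],
    [0.45, -0.02, 0.04, 0, 0, 0, 0],
    [0.45, 0, 0.05, 0, 0, 0, 0],
    [0.45, 0, 0, 0, 0, 0, 0],
  ],
)

```text
time_s: 25.75
position: [0.5385, 0.1884, 0.2639]
tcp_rot: [[-0.122, 0.992, 0.0], [0.992, 0.122, 0.001], [0.001, 0.0, -1.0]]
force: [0.3, -0.4, -0.2]
opening: 0.554
```

Run:
```python
from h import *
track('s4');s=bot.read_state();print(s['position'],s['time_s'],s['opening']);delta((.4006,-.303),100.8,.0075)
```

```text
plat 222 [340.  211.3] [0.5824 0.0589]
mat 288 [182.3 255.1] [ 0.4007 -0.3086]
[0.5388 0.1866 0.2637] 25.8 0.5486443833318745
t 25.8 d [-0.1382 -0.4896 -0.2562] turn rad 0.06738449659691725
```

>>> play_rows(
  targets=[
    [0.45, -0.014, -0.049, 0, 0, 0, 0.007],
    [0.45, -0.014, -0.049, 0, 0, 0, 0.007],
    [0.45, -0.014, -0.049, 0, 0, 0, 0.007],
    [0.45, -0.014, -0.049, 0, 0, 0, 0.007],
    [0.45, -0.014, -0.049, 0, 0, 0, 0.007],
    [0.45, -0.014, -0.049, 0, 0, 0, 0.007],
    [0.45, -0.014, -0.049, 0, 0, 0, 0.007],
    [0.45, -0.014, -0.049, 0, 0, 0, 0.006],
    [0.45, -0.013, -0.049, 0, 0, 0, 0.006],
    [0.45, -0.013, -0.049, 0, 0, 0, 0.006],
    [0.45, 0, 0, -0.05, 0, 0, 0],
    [0.45, 0, 0, -0.05, 0, 0, 0],
  ],
)

```text
time_s: 27.3
position: [0.4003, -0.3071, 0.1632]
tcp_rot: [[-0.18, 0.984, 0.001], [0.984, 0.18, -0.002], [-0.003, 0.001, -1.0]]
force: [0.1, 0.9, 0.4]
opening: 0.552
```

>>> play_rows(
  targets=[
    [0.45, 0, 0, -0.06, 0, 0, 0],
    [0.45, 0, 0, -0.045, 0, 0, 0],
    [0.45, 0, 0, -0.015, 0, 0, 0],
    [0.45, 0, 0, 0, 0, 0, 0],
    [0.45, 0, 0, 0, 0, 0, 0],
  ],
)

```text
time_s: 27.92
position: [0.402, -0.3058, 0.0453]
tcp_rot: [[-0.184, 0.983, 0.002], [0.983, 0.184, -0.003], [-0.003, 0.002, -1.0]]
force: [0.7, -0.1, -0.5]
opening: 0.547
```

>>> play_rows(
  targets=[
    [0.45, -0.001, 0.002, -0.02, 0, 0, 0],
    [0.45, 0, 0, -0.012, 0, 0, 0],
    [0.45, 0, 0, -0.005, 0, 0, 0],
    [0.45, 0, 0, 0, 0, 0, 0],
    [1, 0, 0, 0, 0, 0, 0],
    [1, 0, 0, 0, 0, 0, 0],
    [1, 0, 0, 0, 0, 0, 0],
    [1, 0, 0, 0, 0, 0, 0],
    [1, 0, 0, 0, 0, 0, 0],
  ],
)

```text
time_s: 29.05
position: [0.4003, -0.3026, 0.007]
tcp_rot: [[-0.184, 0.983, 0.0], [0.983, 0.184, -0.0], [-0.0, 0.0, -1.0]]
force: [0.3, 0.1, 3.0]
opening: 0.281
```

>>> play_rows(
  targets=[
    [1, 0, 0, 0.02, 0, 0, 0],
    [1, 0, 0, 0.05, 0, 0, 0],
    [1, 0, 0, 0.06, 0, 0, 0],
    [1, 0, 0, 0.06, 0, 0, 0],
    [1, 0, 0, 0.05, 0, 0, 0],
    [1, 0.012, 0.051, 0.01, 0, 0, -0.01],
    [1, 0.012, 0.051, 0, 0, 0, -0.01],
    [1, 0.013, 0.051, 0, 0, 0, -0.01],
    [1, 0.013, 0.051, 0, 0, 0, -0.01],
    [1, 0.013, 0.051, 0, 0, 0, -0.01],
    [1, 0.013, 0.052, 0, 0, 0, -0.01],
    [1, 0.013, 0.052, 0, 0, 0, -0.008],
  ],
)

```text
time_s: 30.55
position: [0.4891, 0.0582, 0.2566]
tcp_rot: [[-0.116, 0.993, -0.0], [0.993, 0.116, -0.0], [-0.0, -0.0, -1.0]]
force: [0.3, -1.3, -0.1]
opening: 0.28
```

>>> play_rows(
  targets=[
    [1, 0, 0, -0.03, 0, 0, 0],
    [1, 0, 0, -0.04, 0, 0, 0],
    [1, 0, 0, -0.03, 0, 0, 0],
    [1, 0, 0, 0, 0, 0, 0],
    [1, 0, 0, 0, 0, 0, 0],
  ],
)

```text
time_s: 31.18
position: [0.4899, 0.0564, 0.1575]
tcp_rot: [[-0.117, 0.993, 0.001], [0.993, 0.117, -0.0], [-0.0, 0.001, -1.0]]
force: [-0.8, 0.8, -0.2]
opening: 0.284
```

>>> play_rows(
  targets=[
    [1, 0, 0, -0.025, 0, 0, 0],
    [1, 0, 0, -0.013, 0, 0, 0],
    [1, 0, 0, -0.005, 0, 0, 0],
    [1, 0, 0, 0, 0, 0, 0],
    [1, 0, 0, 0, 0, 0, 0],
  ],
)

```text
time_s: 31.8
position: [0.4897, 0.0564, 0.1143]
tcp_rot: [[-0.117, 0.993, 0.001], [0.993, 0.117, -0.0], [-0.0, 0.001, -1.0]]
force: [-0.0, -0.0, -0.2]
opening: 0.278
```

>>> play_rows(
  targets=[
    [0.45, 0, 0, 0, 0, 0, 0],
    [0.45, 0, 0, 0, 0, 0, 0],
    [0.45, 0, 0, 0, 0, 0, 0],
    [0.45, 0, 0, 0.03, 0, 0, 0],
    [0.45, 0, 0, 0.06, 0, 0, 0],
    [0.45, 0, 0, 0.06, 0, 0, 0],
    [0.3, 0.02, -0.03, 0.03, 0, 0, 0],
    [0.3, 0.02, -0.03, 0.02, 0, 0, 0],
    [0.3, 0.01, -0.03, 0, 0, 0, 0],
    [0.3, 0, 0, 0, 0, 0, 0],
  ],
)

```text
time_s: 33.05
position: [0.5399, -0.0353, 0.3138]
tcp_rot: [[-0.114, 0.993, 0.001], [0.993, 0.114, -0.0], [-0.001, 0.001, -1.0]]
force: [-0.4, 0.6, -0.0]
opening: 0.7
```

Run:
```python
from h import *
import pickle
s=bot.read_state();print(s['time_s'],s['position'],s['opening'])
k=bot.get_calibration('wrist');im=snap('wrist','w5');pickle.dump(k,open('k5','wb'));sd=snap('side','d5')
cv2.imwrite('pics/c8.png',np.hstack([cv2.resize(im[0:250,180:500],(420,328)),cv2.resize(sd[120:400,140:460],(375,328))]))
```

```text
33.05 [ 0.5399 -0.0353  0.3138] 0.6997086671265575
```

View pics/c8.png

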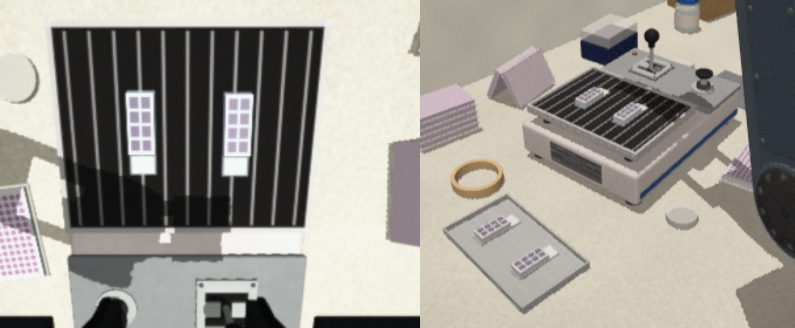

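Both waiting slides sit flat inside the platform rim, both finished slides are flat in the tray, and the lever is upright. Next is the lever.

>>> play_rows(
  targets=[
    [0.2, 0.02, -0.03, 0, 0, 0, 0],
    [0.2, 0.02, -0.03, 0, 0, 0, 0],
    [0.2, 0.021, -0.028, 0, 0, 0, 0],
    [0.2, 0, 0, -0.05, 0, 0, 0],
    [0.2, 0, 0, -0.05, 0, 0, 0],
    [0.2, 0, 0, -0.04, 0, 0, 0],
    [0.2, 0, 0, -0.024, 0, 0, 0],
    [0.2, 0, 0, 0, 0, 0, 0],
    [1, 0, 0, 0, 0, 0, 0],
    [1, 0, 0, 0, 0, 0, 0],
    [1, 0, 0, 0, 0, 0, 0],
    [1, 0, 0, 0, 0, 0, 0],
  ],
)

```text
time_s: 34.65
position: [0.6005, -0.1216, 0.1505]
tcp_rot: [[-0.117, 0.993, 0.001], [0.993, 0.117, -0.0], [-0.001, 0.001, -1.0]]
force: [-0.7, 0.2, -1.1]
opening: 0.433
```

>>> play_rows(
  targets=[
    [1, 0, 0, 0, 0, 0, 0],
    [1, 0, 0, 0, 0, 0, 0],
    [1, 0, 0, 0, 0, 0, 0],
  ],
)

```text
time_s: 35.02
position: [0.6003, -0.1217, 0.1501]
tcp_rot: [[-0.117, 0.993, 0.0], [0.993, 0.117, -0.0], [-0.0, 0.0, -1.0]]
force: [-0.5, 0.8, 2.9]
opening: 0.346
```

>>> play_rows(
  targets=[
    [1, -0.001, 0.009, -0.0005, 0, 0, 0],
    [1, -0.001, 0.009, -0.001, 0, 0, 0],
    [1, -0.001, 0.009, -0.0015, 0, 0, 0],
    [1, -0.001, 0.008, -0.0015, 0, 0, 0],
    [1, 0, 0, 0, 0, 0, 0],
    [1, 0, 0, 0, 0, 0, 0],
  ],
)

```text
time_s: 35.78
position: [0.5962, -0.0864, 0.145]
tcp_rot: [[-0.117, 0.993, -0.0], [0.993, 0.117, 0.0], [0.0, -0.0, -1.0]]
force: [-1.3, -3.4, 0.6]
opening: 0.35
```

>>> play_rows(
  targets=[
    [1, 0.009, 0.001, -0.0005, 0, 0, 0],
    [1, 0.01, 0.001, -0.001, 0, 0, 0],
    [1, 0.01, 0.001, -0.0015, 0, 0, 0],
    [1, 0.01, 0.001, -0.002, 0, 0, 0],
    [1, 0, 0, 0, 0, 0, 0],
    [1, 0, 0, 0, 0, 0, 0],
  ],
)

```text
time_s: 36.52
position: [0.6322, -0.0824, 0.139]
tcp_rot: [[-0.117, 0.993, -0.008], [0.993, 0.117, 0.001], [0.002, -0.008, -1.0]]
force: [-4.3, -4.5, 1.7]
opening: 0.348
```

>>> play_rows(
  targets=[
    [1, 0.004, 0, 0, 0, 0, 0],
    [1, 0, 0, 0, 0, 0, 0],
    [1, 0, 0, 0, 0, 0, 0],
  ],
)

```text
time_s: 36.9
position: [0.6343, -0.0822, 0.1385]
tcp_rot: [[-0.117, 0.993, -0.013], [0.993, 0.117, 0.002], [0.003, -0.012, -1.0]]
force: [-7.3, -5.1, 1.7]
opening: 0.346
```

>>> play_rows(
  targets=[
    [0.3, 0, 0, 0, 0, 0, 0],
    [0.3, 0, 0, 0, 0, 0, 0],
    [0.3, 0, 0, 0, 0, 0, 0],
    [0.3, 0, 0, 0, 0, 0, 0],
    [0.3, 0, 0, 0.05, 0, 0, 0],
    [0.3, 0, 0, 0.06, 0, 0, 0],
    [1, -0.04, -0.015, 0.03, 0, 0, 0],
    [1, -0.04, -0.015, 0, 0, 0, 0],
    [1, -0.04, -0.015, 0, 0, 0, 0],
    [1, -0.04, -0.008, 0, 0, 0, 0],
    [1, 0, 0, 0, 0, 0, 0],
    [1, 0, 0, 0, 0, 0, 0],
  ],
)

```text
time_s: 38.4
position: [0.4804, -0.1357, 0.2808]
tcp_rot: [[-0.116, 0.993, 0.002], [0.993, 0.116, -0.0], [-0.001, 0.002, -1.0]]
force: [0.4, -0.6, -0.2]
opening: 0.104
```

Run:
```python
from h import *
s=bot.read_state();print(s['time_s'],s['position'],s['opening']);track('s6')
a=cv2.imread('pics/s6.png')[190:310,200:340];b=snap('side','d6')[130:240,290:420]
f=lambda i:cv2.resize(i,(390,360),interpolation=cv2.INTER_CUBIC)
cv2.imwrite('pics/c9.png',np.hstack([f(a),f(b)]));delta((.475,-.135),0,.14)
```

```text
38.4 [ 0.4804 -0.1357  0.2808] 0.10363045074045199
plat 195 [316.2 190.6] [0.4924 0.0502]
plat 216 [339.9 211.4] [0.5825 0.0585]
t 38.5 d [-0.0057  0.0006 -0.1405] turn rad -1.6884319581830052
```

View pics/c9.png

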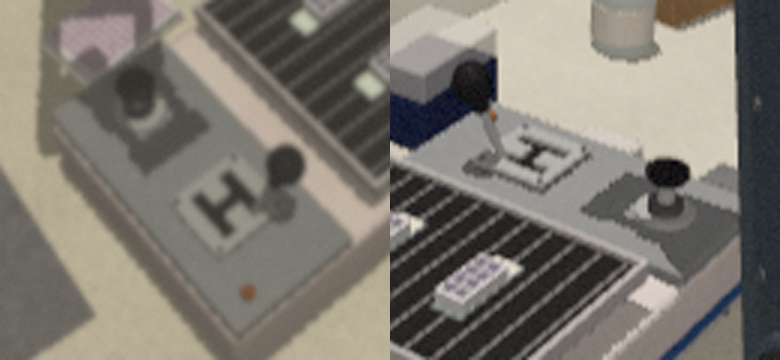

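Lever leans into the far left corner. Next press the plunger.

Run:
```python
from h import *
k=ray('scene',200+285*140/390,190+164/3,.159);k2=ray('side',290+472/3,130+85*110/360,.159)
print(k,k2);a=np.radians(6.7)
for q in(k,k2):
    d=q[:2]-[.601,-.1235];print('local',d[0]*np.cos(a)+d[1]*np.sin(a),-d[0]*np.sin(a)+d[1]*np.cos(a))
print(ray('scene',200+134*140/390,190+82/3,.13),ray('side',290+667/3,130+170*110/360,.13))
```

```text
[ 0.6351 -0.0882  0.159 ] [ 0.4021 -0.2985  0.159 ]
local 0.037986597032645016 0.03111182605648305
local -0.21798916857768577 -0.15064451230642864
[ 0.4772 -0.1412  0.13  ] [ 0.2516 -0.34    0.13  ]
```

>>> play_rows(
  targets=[
    [1, -0.003, 0, -0.04, 0, 0, 0],
    [1, -0.003, 0, -0.05, 0, 0, 0],
    [1, 0, 0, -0.04, 0, 0, 0],
    [1, 0, 0, -0.01, 0, 0, 0],
    [1, 0, 0, 0, 0, 0, 0],
    [1, 0, 0, 0, 0, 0, 0],
  ],
)

```text
time_s: 39.25
position: [0.4747, -0.1361, 0.1416]
tcp_rot: [[-0.117, 0.993, 0.003], [0.993, 0.117, -0.002], [-0.002, 0.003, -1.0]]
force: [0.9, 0.6, -0.2]
opening: 0.011
```

>>> play_rows(
  targets=[
    [1, 0, 0, -0.008, 0, 0, 0],
    [1, 0, 0, -0.008, 0, 0, 0],
    [1, 0, 0, -0.006, 0, 0, 0],
    [1, 0, 0, -0.004, 0, 0, 0],
    [1, 0, 0, 0, 0, 0, 0],
  ],
)

```text
time_s: 39.88
position: [0.4744, -0.1361, 0.116]
tcp_rot: [[-0.117, 0.993, 0.003], [0.993, 0.117, -0.002], [-0.002, 0.003, -1.0]]
force: [-1.4, 1.2, 16.0]
opening: 0.01
```

>>> play_rows(
  targets=[
    [1, 0, 0, -0.0015, 0, 0, 0],
    [1, 0, 0, 0, 0, 0, 0],
    [1, 0, 0, 0, 0, 0, 0],
  ],
)

```text
time_s: 40.25
position: [0.4744, -0.1361, 0.1159]
tcp_rot: [[-0.117, 0.993, 0.004], [0.993, 0.117, -0.002], [-0.002, 0.003, -1.0]]
force: [-3.0, 2.4, 25.8]
opening: 0.003
```

>>> play_rows(
  targets=[
    [1, 0, 0, 0.01, 0, 0, 0],
    [1, 0, 0, 0.02, 0, 0, 0],
    [1, 0, 0, 0.05, 0, 0, 0],
    [1, 0, 0, 0.06, 0, 0, 0],
    [1, -0.01, -0.05, 0.02, 0, 0, 0],
    [1, -0.01, -0.05, 0, 0, 0, 0],
    [1, -0.01, -0.05, 0, 0, 0, 0],
    [1, -0.01, -0.05, 0, 0, 0, 0],
    [1, 0, -0.05, 0, 0, 0, 0],
    [1, 0, 0, 0, 0, 0, 0],
    [1, 0, 0, 0, 0, 0, 0],
  ],
)

```text
time_s: 41.62
position: [0.4326, -0.3846, 0.2718]
tcp_rot: [[-0.116, 0.993, -0.002], [0.993, 0.116, 0.003], [0.003, -0.001, -1.0]]
force: [0.5, 0.1, -0.2]
opening: 0.005
```

Run:
```python
from h import *
s=bot.read_state();print(s['time_s'],s['position'],s['force']);track('s7')
a=cv2.imread('pics/s7.png')[130:330,140:450];b=snap('side','d7')[120:400,140:460]
cv2.imwrite('pics/c10.png',np.hstack([cv2.resize(a,(420,271)),cv2.resize(b,(375,328))[:271]]) if 0 else np.hstack([cv2.resize(a,(400,350)),cv2.resize(b,(400,350))]))
```

```text
41.625 [ 0.4326 -0.3846  0.2718] [ 0.4716  0.0952 -0.1765]
plat 212 [316.2 190.5] [0.4921 0.0504]
plat 229 [340.  211.4] [0.5825 0.0589]
```

View pics/c10.png

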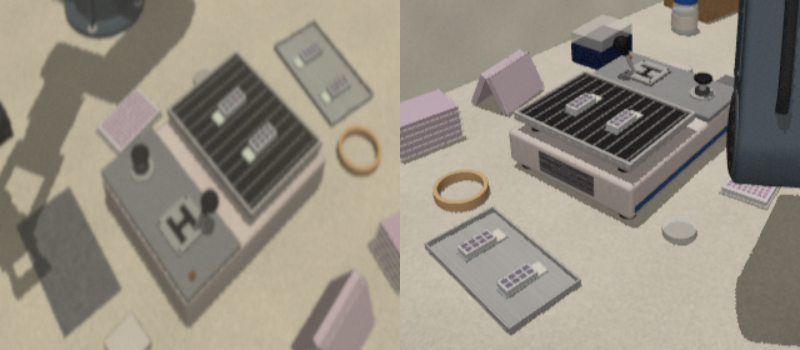

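The mat is empty, two slides are flat on the platform and two in the tray. The lever is in the far left corner and the plunger is back up.

```bash
python3 -c "
from rig import bot
print(bot.hand_in())"
```

```text
the job is handed in; nothing more can be done
None
```

I changed the batch in the order asked and handed the job in at about 42 s of the 210 s; no verdict is reported.

**What I did**
1. I pulled the lever into neutral.
2. I moved the 2 finished slides into the tray and laid the 2 waiting slides on the platform.
3. I shifted the lever left and forward into the slow gear.
4. I pressed the start plunger to its stop and let it spring back.

**Last checks**
- **Slides:** the final pictures show the mat empty, two slides flat in the tray and two flat inside the platform rim. The platform slides stayed put to within a millimetre after the lever and plunger moves.
- **Lever:** I measured the knob about 38 mm ahead of and 31 mm left of neutral, against a nominal 37 mm and 32 mm for full gear. The push force also rose at the end stop.
- **Plunger:** it stopped about 14 mm down. The force rose from 16 to 26 N with no further travel, and the last pictures show it back up.
- **Bystanders:** the arm never went near the tape roll or the timer, and both are in place in the last pictures.

**What went wrong:** on the second finished slide I came in about 4 mm low, and the fingertips pressed the platform with about 33 N. The slide was still gripped and placed properly, and nothing else moved. One side-camera check of the lever used wrong pixel offsets, so I ignored it and relied on the scene camera.

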